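# Sort a finished batch of printed parts off the print sheet

### The arm

A 6-joint arm with a two-finger parallel gripper is mounted at the origin on the work surface. World frame = base frame: x ahead of the robot, y to its left, z up, the work surface at z = 0. Lengths are in mm, angles in rad, forces in N, time in s.
With the tool pointing down it reaches from about 275 to 825 mm from the base axis. Payload 5.2 kg.
Tool frame: the origin (TCP) lies at the very end of the fingers, on their centre line; the grasp point (between the pads) lies 19 mm behind it; z points along the fingers, y is the direction in which the jaws open and shut (so a half turn about z gives the same grasp; the last joint's range is limited). The gripper opens to 93 mm and grips with 3 to 60 N. Pads are 15 mm wide; open, the fingers measure 128 mm over their backs; the gripper's body (75 mm by 188 mm) begins 65 mm behind the grasp point.
Start: joints at [0.981, 0.259, 1.535, -0, 1.348, -0.203], TCP at [207.454, 509.38, 218.653] pointing down, gripper open.
Joint ranges: [-3.14, 3.14], [-0.91, 2.08], [0.19, 2.58], [-1.22, 4.36], [0.22, 2.71], [-3.12, 3.12]. Speed limits (rad/s): [2.57, 2.57, 3.14, 3.14, 3.14, 3.14].

### API

Orientations are given as [roll, pitch, yaw] about the fixed x, y, z axes, in that order (R = Rz(yaw) Ry(pitch) Rx(roll)).
In Python, from bench import robot gives the robot as it stands. The module is installed in compiled form; this text tells all that it offers. Calls block until the motion is done:
- robot.move_ptp(position, orientation): joint-space move of the TCP to a pose.
- robot.move_linear(position, ori=None, speed=150, f_stop=None): straight line of the TCP; ori=None keeps the orientation; speed is the mean speed in mm/s. With f_stop (N) it stops when the force on the tool has changed by that much, and returns True; else False.
- robot.move_j(angles): joint-space move.
- robot.move_gripper(opening): opening from 0.0 (shut) to 1.0 (fully open); the grip force is fixed at half the most; returns when the fingers have stopped.
- robot.sleep(seconds).
- robot.inverse_kinematics(position, orientation): joint angles nearest the present ones, or None.
- robot.get_image(name): name is "scene" or "side" or "wrist"; returns a dict with "img" (480x640x3 uint8, blue, green, red), "fovy" (degrees; the focal length in pixels is half the picture's height over the tangent of half this angle, whatever the lens; pixels are square), "cx", "cy" (the principal point, pixels), "k1" (the pictures are not rectified: a ray, as slopes to the right and down, at radius r is drawn at 1 + k1 r^2 times it, then the intrinsics apply), "eye" and "orientation" of the camera in the world. Camera axes: x right, y down, z forward; pixel columns grow to the right and rows downward; lengths in mm; the calibration is good to about 2 mm. A picture is of the moment at which its call begins. There is no depth.
A pose or a line that the arm cannot do raises robot.MotionError and nothing moves.
- robot.hand_in(): hands the job in, once; it reports no verdict.
Readings, each from a call of its own:
- robot.current_t(): time.
- robot.current_qpos(): joint angles.
- robot.current_joint_vel(): joint speeds.
- robot.current_joint_efforts(): joint torques, N m.
- robot.current_tcp_pos(): TCP position.
- robot.current_eef_rot(): TCP orientation.
- robot.current_contact_force(): force on the tool from outside, world axes, zero at the start.
- robot.current_ft_torque(): the same for the moment, N m.
- robot.current_gripper_width(): opening from 0.0 (shut) to 1.0 (fully open).
Only numpy, scipy, OpenCV 4.12 (cv2) and the standard library are available. Lean on these libraries where they do the work, as an engineer would, in place of code of your own. Each camera call takes 0.05 s, during which the arm holds its last target. There are 200 camera calls.

### The job

Sort the finished red prints off the grey print sheet into their trays: the two flanged bushings into the round dish, the two L-shaped brackets into the oblong tray with one in each bay, and the bearing block into the square tray. Set every part down flat on the tray's floor, upright as it stood on the sheet, and let go of it. The large flat ring stays where it lies on the sheet: don't shift it.

Things in the scene. Friction and masses are not known exactly. Their poses are not given: they have to be found in the camera images.
- bushing_a: Flanged bushing, red print, round about z: flange 40 mm diameter, 6 mm thick at the foot, then a barrel 30 mm in diameter up to 42 mm, dark bore on top. About 35 g, loose. Starts upright on the print sheet (sheet top 4 mm above the bench). Origin: centre of its underside; z up. The two bushings are alike.
- bushing_b: Flanged bushing, red print, round about z: flange 40 mm diameter, 6 mm thick at the foot, then a barrel 30 mm in diameter up to 42 mm, dark bore on top. About 35 g, loose. Starts upright on the print sheet (sheet top 4 mm above the bench). Origin: centre of its underside; z up. The two bushings are alike.
- bracket_a: L-shaped bracket, red print, 30 mm wide (y): foot 44 mm long (x -22 to +22), 8 mm thick; upright wall 12 mm thick (x -22 to -10 mm), full width, top 42 mm above the underside. About 35 g, loose, starts on its foot on the sheet (sheet top 4 mm above the bench). Origin: centre of the foot's underside; z up. Best held by the wall's side edges (30 mm apart in y) at x = -16 mm. Both brackets are alike.
- bracket_b: L-shaped bracket, red print, 30 mm wide (y): foot 44 mm long (x -22 to +22), 8 mm thick; upright wall 12 mm thick (x -22 to -10 mm), full width, top 42 mm above the underside. About 35 g, loose, starts on its foot on the sheet (sheet top 4 mm above the bench). Origin: centre of the foot's underside; z up. Best held by the wall's side edges (30 mm apart in y) at x = -16 mm. Both brackets are alike.
- bearing_block: Bearing block, red print with a steel bearing: base 56 (x) by 32 (y) by 10 mm high, with a round-topped hump in the middle, 36 (x) by 32 mm (y), top 44 mm above the underside; the bearing bore runs along y. About 45 g, loose, starts on its base on the sheet (sheet top 4 mm above the bench). Origin: centre of the underside; z up. Best held across the 32 mm (y) faces of the hump.
- ring: Large flat bolt ring, red printed plastic, about 116 mm across its eight bolt lobes, 79 mm inner diameter, 6 mm thick, 60 g, loose, lying on the print sheet. To be left alone. Origin: its centre, underside; z up.
- long_tray: Grey oblong tray with two bays, fixed to the bench: 136 mm (x) by 84 mm (y) outside, 16 mm high, walls 4 mm, floor 4 mm thick. A 4 mm divider as high as the walls stands across x = 0, so the bays are centred at x = -33 and +33 mm, each 62 mm (x) by 76 mm (y) inside. Origin: centre of its underside; z up.
- round_dish: Grey round dish, fixed to the bench: 124 mm outside diameter, 16 mm high, wall 4 mm, floor 4 mm thick, open inside (116 mm). Origin: centre of its underside; z up.
- square_tray: Grey square tray, fixed to the bench: 100 mm by 100 mm outside, 16 mm high, walls 4 mm, floor 4 mm thick, no divider. Origin: centre of its underside; z up, x and y along its sides.
There are look-alikes about, which are no part of the job. What is shaped like the bracket_a but turquoise is not meant. What is shaped like the bushing_a but pink is not meant.

How it is judged (in metres and radians):
At the end, for the whole second after the job is handed in: Bushings stand in the round dish (within 42 mm of its centre), one bracket in each bay of the oblong tray, bearing block in the square tray (within 33 mm of centre each way); all on the floor (origin 1-8 mm up), upright to 0.12 rad, still, released; ring within 20 mm of its start (horizontal distance between each of bushing_a, bushing_b and round_dish below 0.042 m and x of bracket_a in the frame of long_tray between -0.056 and 0.056 m and y of bracket_a in the frame of long_tray between -0.036 and 0.036 m and x of bracket_b in the frame of long_tray between -0.056 and 0.056 m and y of bracket_b in the frame of long_tray between -0.036 and 0.036 m and ((x of bracket_a in the frame of long_tray above 0.012 m and x of bracket_b in the frame of long_tray below -0.012 m) or (x of bracket_b in the frame of long_tray above 0.012 m and x of bracket_a in the frame of long_tray below -0.012 m)) and x of bearing_block in the frame of square_tray between -0.033 and 0.033 m and y of bearing_block in the frame of square_tray between -0.033 and 0.033 m and height (world z) of bushing_a between 0.001 and 0.008 m and angle between each of bushing_a, bushing_b, bracket_a, bracket_b, bearing_block's own z axis and vertical below 0.12 rad and linear speed of each of bushing_a, bushing_b, bracket_a, bracket_b, bearing_block below 0.02 m/s and angular speed of each of bushing_a, bushing_b, bracket_a, bracket_b, bearing_block below 0.2 rad/s and height (world z) of bushing_b between 0.001 and 0.008 m and height (world z) of bracket_a between 0.001 and 0.008 m and height (world z) of bracket_b between 0.001 and 0.008 m and height (world z) of bearing_block between 0.001 and 0.008 m and distance of ring from where it was at the start of the episode below 0.02 m); the robot touches nothing.
It fails at once if the large ring is shifted more than 20 mm (distance of ring from where it was at the start of the episode above 0.02 m).
It also fails if it takes over 120 s, if anything falls off the work surface, if the arm or the gripper's body presses on something with over 40 N, if the wrist force passes 120 N, or if a joint passes its speed limit or range.

## Working session

There is one attempt and no reset: what is moved stays moved. The work goes in short steps, each a Python script; the robot and the scene stay as the last script left them, time stands still between calls to the robot, and variables do not carry over. Pictures are saved under pics/ and viewed, about 12 in all and at most 16, crops included, and the job is handed in when it is done.

```bash
mkdir -p pics; python3 - <<'E'
from bench import robot
import cv2
for n in ("scene","side","wrist"):
    d=robot.get_image(n); cv2.imwrite(f"pics/{n}0.png",d["img"])
    print(n,{k:v for k,v in d.items() if k!="img"})
print(robot.current_t(), robot.current_eef_rot())
E
```

```text
scene {'fovy': 52.46995435740264, 'cx': 321.6649439612476, 'cy': 234.3942445590884, 'k1': -0.06417804716727053, 'eye': array([ 906.87925313, -514.05841046,  863.46880602]), 'orientation': array([-2.49892844, -0.00691818,  0.60637851])}
side {'fovy': 46.55621524797823, 'cx': 317.7931299474883, 'cy': 239.66582689483496, 'k1': -0.1437554056490073, 'eye': array([ 262.22883633, -814.79683936,  729.03356911]), 'orientation': array([-2.24774452e+00, -4.16275907e-04, -3.24870983e-01])}
wrist {'fovy': 59.55746273244533, 'cx': 322.30187239004294, 'cy': 234.7405728323094, 'k1': 0.02894469185108886, 'eye': array([128.72240248, 539.78068733, 383.67438889]), 'orientation': array([2.83789029e+00, 2.28160323e-03, 1.18474319e+00])}
0.15 [-3.14023096e+00 -2.55004699e-04  2.75479818e+00]
```

View pics/scene0.png

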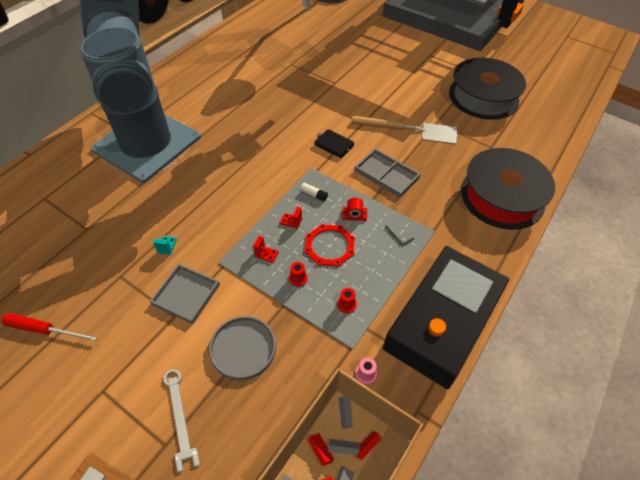

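View pics/side0.png

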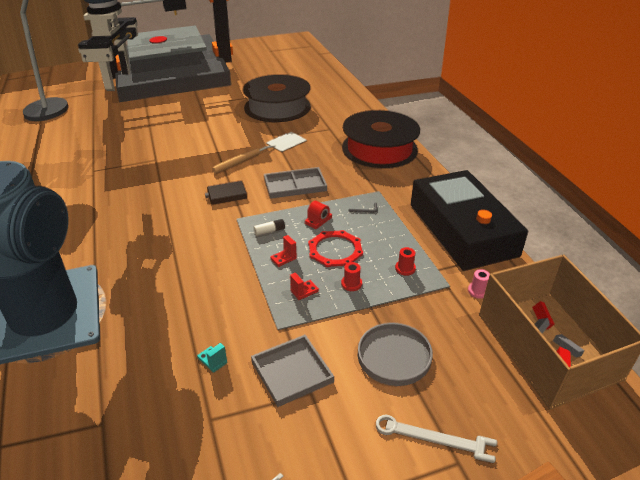

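The scene view shows the sheet with brackets at about (291,218) and (265,251), the bearing block at (354,209), bushings at (298,274) and (347,300), and the ring at (330,245). The trays are at (387,172), (185,293) and (242,347). I'll take a coarse position from these and look from above with the wrist camera.

```bash
cat > h.py <<'E'
from bench import robot
import cv2, numpy as np
from scipy.spatial.transform import Rotation as Rot
def cam(d):
    f=240/np.tan(np.radians(d["fovy"])/2)
    return f,Rot.from_euler("xyz",d["orientation"]).as_matrix(),np.array(d["eye"])
def p2w(d,u,v,z):
    f,R,e=cam(d); s=np.array([(u-d["cx"])/f,(v-d["cy"])/f]); r=s.copy()
    for _ in range(30): r=s/(1+d["k1"]*(r@r))
    w=R@np.array([r[0],r[1],1]); return e+w*(z-e[2])/w[2]
def w2p(d,P):
    f,R,e=cam(d); c=(np.atleast_2d(P)-e)@R; r=c[:,:2]/c[:,2:]
    r=r*(1+d["k1"]*(r**2).sum(1,keepdims=True)); return r*f+[d["cx"],d["cy"]]
def down(yaw): return [np.pi,0,yaw]
def crop(d,c,hw,hh,s,name):
    im=cv2.resize(d["img"][c[1]-hh:c[1]+hh,c[0]-hw:c[0]+hw],None,fx=s,fy=s,interpolation=cv2.INTER_CUBIC); cv2.imwrite(name,im)
E
python3 - <<'E'
from h import *
np.set_printoptions(precision=1,suppress=True)
d=robot.get_image("scene"); e=robot.get_image("side")
for n,a,b,z in [("long",(387,172),(296,182),16),("sq",(185,293),(292,369),10),("dish",(242,347),(395,352),10),("ring",(330,245),(335,248),10),
 ("bush1",(298,267),(352,267),46),("bush2",(347,294),(406,252),46),("blk",(354,209),(318,213),25),("br1",(291,218),(287,252),15),("br2",(265,251),(302,287),15),("pink",(368,364),(481,274),46),("teal",(165,243),(212,357),15)]:
    print(n,p2w(d,*a,z)[:2],p2w(e,*b,z)[:2])
for y in (0,.785,1.57,2.36,-1.57,-.785): print(y,robot.inverse_kinematics([480,0,380],down(y)))
E
```

```text
long [572.  255.8] [566.2 247. ]
sq [ 406.2 -265. ] [ 402.9 -268.2]
dish [ 575.5 -287.7] [ 574.5 -289.3]
ring [578.5   1.2] [572.5  -3.5]
bush1 [ 570.4 -101.9] [ 567.9 -105.8]
bush2 [684.3 -97.6] [681.4 -98.7]
blk [572.7 105.1] [571.7 101.7]
br1 [467.6   9.6] [475.5   9.5]
br2 [476.3 -93.9] [473.8 -96. ]
pink [ 791.5 -195. ] [ 786.  -200.5]
teal [ 286.3 -201.7] [ 284.5 -207.9]
0 [-0.2  0.1  1.4 -0.   1.7  1.3]
0.785 [-0.2  0.1  1.4 -0.   1.7  0.6]
1.57 [-0.2  0.1  1.4  0.   1.7 -0.2]
2.36 [-0.2  0.1  1.4  0.   1.7 -1. ]
-1.57 [-0.2  0.1  1.4 -0.   1.7  2.9]
-0.785 [-0.2  0.1  1.4 -0.   1.7  2.1]
```

```bash
python3 - <<'E'
from h import *
import pickle
robot.move_ptp([455,-15,330],down(np.pi))
d=robot.get_image("wrist"); pickle.dump(d,open("w1.pkl","wb")); cv2.imwrite("pics/w1.png",d["img"])
np.set_printoptions(precision=1,suppress=True)
print(d["eye"],d["orientation"],robot.current_tcp_pos(),robot.current_qpos(),robot.current_t())
for n,P in dict(long=[570,250,16],sq=[405,-266,16],dish=[575,-288,16],ring=[576,0,10],blk=[572,103,25]).items(): print(n,w2p(d,P))
E
```

```text
[370.2 -15.6 495.6] [2.8 0.  1.6] [455.  -14.3 329.8] [-0.3  0.   1.5  0.   1.6 -1.8] 2.4167
long [[539.1 273.7]]
sq [[ 95.7 134.7]]
dish [[100.1 276.8]]
ring [[334.6 275.7]]
blk [[420.  277.7]]
```

View pics/w1.png

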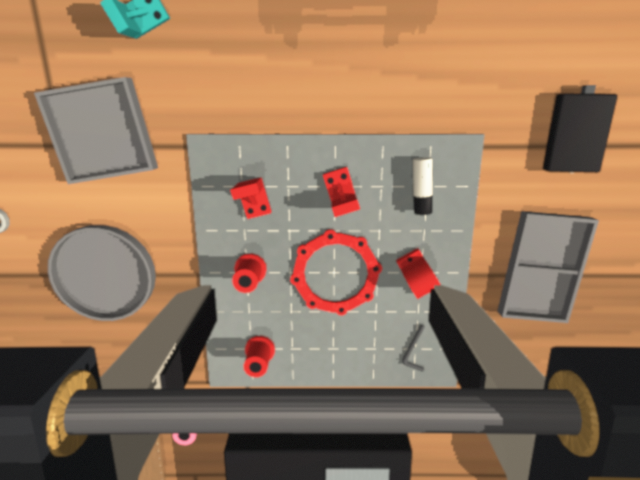

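The wrist view shows all five parts: brackets at (250,198) and (341,190), the bearing block at (417,272), and bushings at (248,272) and (258,357). The trays are also in view, at (97,130), (100,272) and (548,266). Next I'll fit the part models to the red blobs.

```bash
cat > fit.py <<'E'
from h import *
from scipy.optimize import minimize
def box(x0,x1,y0,y1,z0,z1): return np.array([[x,y,z] for x in(x0,x1) for y in(y0,y1) for z in(z0,z1)],float)
t=np.linspace(0,2*np.pi,32,endpoint=False)
def cyl(r,z0,z1): return np.array([[r*np.cos(a),r*np.sin(a),z] for a in t for z in(z0,z1)])
a=np.linspace(0,np.pi,16)
M=dict(bush=[cyl(20,0,6),cyl(15,0,42)],brk=[box(-22,22,-15,15,0,8),box(-22,-10,-15,15,0,42)],
 blk=[box(-28,28,-16,16,0,10),np.array([[18*np.cos(q),y,26+18*np.sin(q)] for q in a for y in(-16,16)]+[[x,y,0] for x in(-18,18) for y in(-16,16)])])
S=4
def render(d,parts,x,y,yaw,z,off,shape):
    m=np.zeros(shape,np.uint8); R=Rot.from_euler("z",yaw).as_matrix()
    for p in parts:
        uv=(w2p(d,p@R.T+[x,y,z])-off+.5)*S
        cv2.fillConvexPoly(m,cv2.convexHull(np.round(uv).astype(np.int32)),255)
    return m
def redmask(d):
    h=cv2.cvtColor(d["img"],cv2.COLOR_BGR2HSV); return (((h[...,0]<6)|(h[...,0]>174))&(h[...,1]>170)&(h[...,2]>50)).astype(np.uint8)*255
def fit(d,kind,x,y,yaws,z=4,half=40):
    u,v=w2p(d,[x,y,z+15])[0].round().astype(int); off=np.array([u-half,v-half])
    m=redmask(d)[off[1]:off[1]+2*half,off[0]:off[0]+2*half]
    m=cv2.resize(m,None,fx=S,fy=S,interpolation=cv2.INTER_LINEAR); m=(m>127).astype(np.uint8)
    cs,_=cv2.findContours(m,cv2.RETR_EXTERNAL,cv2.CHAIN_APPROX_NONE)
    c=min(cs,key=lambda c:-cv2.pointPolygonTest(c,(half*S,half*S),True))
    T=np.zeros_like(m); cv2.drawContours(T,[c],-1,255,-1)
    def cost(q):
        r=render(d,M[kind],q[0],q[1],q[2] ,z,off,T.shape); return (r!=T).sum()/(T>0).sum()
    best=None
    for w in yaws:
        s=minimize(cost,[x,y,w],method="Nelder-Mead",options=dict(initial_simplex=np.array([[x,y,w],[x+6,y,w],[x,y+6,w],[x,y,w+.4]]),xatol=.05,fatol=1e-4,maxiter=300))
        if best is None or s.fun<best.fun: best=s
    return best.x,best.fun
E
python3 - <<'E'
from fit import *
import pickle
np.set_printoptions(precision=2,suppress=True)
d=pickle.load(open("w1.pkl","rb"))
Y=np.arange(-3,3.1,.5); im=cv2.resize(d["img"],None,fx=2,fy=2,interpolation=cv2.INTER_CUBIC)
out={}
for n,k,x,y,ys in [("bush1","bush",569,-104,[0]),("bush2","bush",683,-98,[0]),("br1","brk",471,9,Y),("br2","brk",475,-95,Y),("blk","blk",572,103,Y[:7])]:
    q,f=fit(d,k,x,y,ys); out[n]=q; print(n,q,round(f,3))
    R=Rot.from_euler("z",q[2]).as_matrix()
    for p in M[k]: cv2.polylines(im,[np.round((cv2.convexHull(w2p(d,p@R.T+[q[0],q[1],4]).astype(np.float32))+.5)*2).astype(int)],True,(255,255,0),1)
tr={}
for n,c in dict(sq=[(36,92),(128,78),(157,167),(69,183)],long=[(522,211),(596,220),(569,321),(502,313)]).items():
    P=np.array([p2w(d,*p,16)[:2] for p in c]); E=P[[1,2,3,0]]-P; tr[n]=P.mean(0); print(n,P.mean(0),np.hypot(*E.T),np.arctan2(E[:,1],E[:,0]))
def circ(x,y,r,z,col):
    cv2.polylines(im,[np.round((w2p(d,np.c_[x+r*np.cos(t),y+r*np.sin(t),0*t+z])+.5)*2).astype(int)],True,col,1)
circ(575,-288,62,16,(0,255,0))
pickle.dump(out,open("out.pkl","wb"))
cv2.imwrite("pics/fit_l.png",im[140:780,60:860]); cv2.imwrite("pics/fit_l.png",im[140:740,60:860])
cv2.imwrite("pics/fit_r.png",cv2.resize(d["img"][190:340,480:620],None,fx=4,fy=4,interpolation=cv2.INTER_CUBIC))
E
```

```text
bush1 [ 567.87 -105.68    0.44] 0.149
bush2 [683.16 -98.07   0.34] 0.187
br1 [465.57   4.86  -2.78] 0.14
br2 [477.51 -96.46   0.22] 0.152
blk [571.1  103.31   0.59] 0.172
sq [ 401.65 -262.91] [100.1   95.96 103.35  99.07] [ 1.72  0.2  -1.39 -2.98]
long [562.8 258. ] [ 87.63 132.78  85.77 132.94] [ 1.45 -0.06 -1.69  3.09]
```

View pics/fit_l.png

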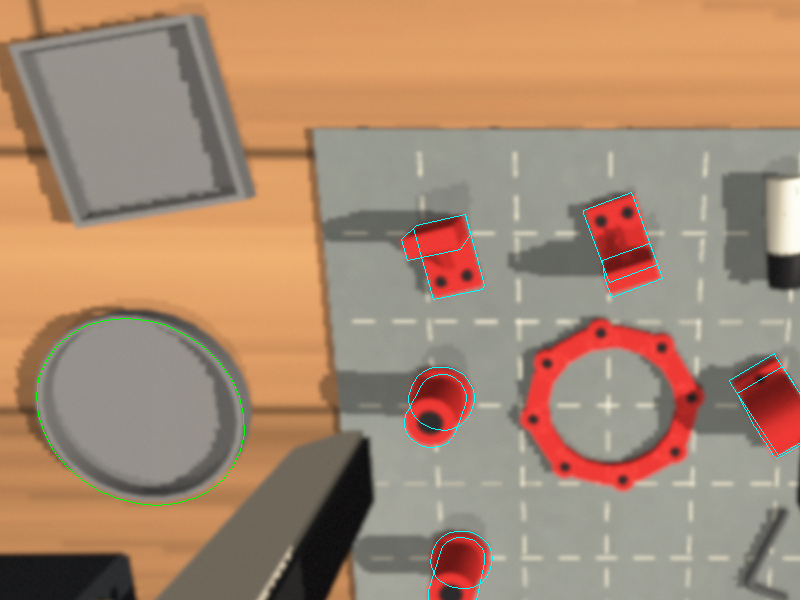

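View pics/fit_r.png

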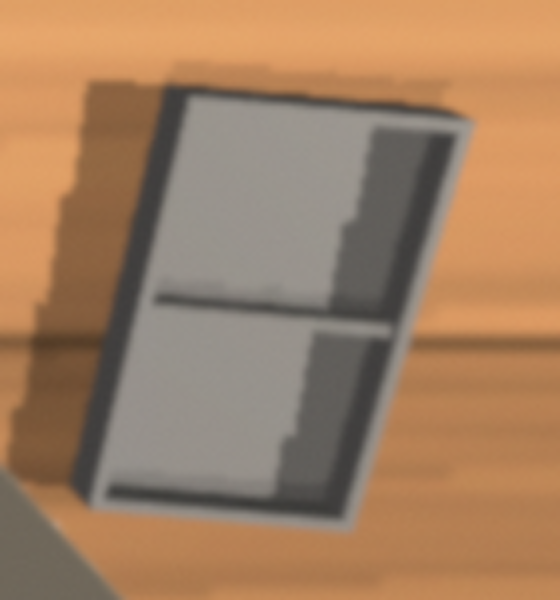

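The fitted outlines sit on the parts. I refined the long tray's rim corners from the 4x crop, at (188,95), (472,120), (352,530) and (93,507). I'll pick the first bushing now and check the grip width.

```bash
cat > pp.py <<'E'
from h import *
H=120; ZG=20
def yawpick(p,yaw):
    c=[]
    for k in (-2,-1,0,1,2):
        w=yaw+k*np.pi; q=robot.inverse_kinematics([p[0],p[1],H],down(w))
        if q is not None and abs(w-1.57)<2.2: c.append((abs(q[5]),w))
    return min(c)[1]
def pick(p,yaw,op=.6):
    w=yawpick(p,yaw); robot.move_gripper(op)
    robot.move_ptp([*p,H],down(w)); robot.move_linear([*p,ZG],down(w),120,f_stop=15) and print("STOP early",robot.current_tcp_pos())
    robot.move_gripper(0); g=robot.current_gripper_width()*93
    robot.move_linear([*p,H],down(w),150); print("width mm",g,robot.current_gripper_width()*93,"t",robot.current_t()); return w
def place(p,yaw,op=.6):
    robot.move_ptp([*p,H],down(yaw)); robot.move_linear([*p,ZG+10],down(yaw),120)
    s=robot.move_linear([*p,ZG],down(yaw),40,f_stop=8); print("place",s,robot.current_tcp_pos())
    robot.move_gripper(op); robot.move_linear([*p,H],down(yaw),150)
E
python3 - <<'E'
from pp import *
import pickle
np.set_printoptions(precision=2,suppress=True)
d=pickle.load(open("w1.pkl","rb"))
c=np.array([(188,95),(472,120),(352,530),(93,507)])/4+[480-.4,190-.4]
P=np.array([p2w(d,*p,16)[:2] for p in c]); E=P[[1,2,3,0]]-P; print("long",P.mean(0),np.hypot(*E.T),np.arctan2(E[:,1],E[:,0]), p2w(d,548,268,16))
s=robot.get_image("side"); print("spool near edge",p2w(s,350,160,0),p2w(s,380,168,0))
o=pickle.load(open("out.pkl","rb"))
w=pick(o["bush1"][:2],np.pi/2)
place([576,-311],np.pi/2)
print(robot.current_t(),robot.current_contact_force())
E
```

```text
long [564.95 259.91] [ 83.3  135.06  82.33 135.06] [ 1.48 -0.08 -1.66  3.07] [562.53 259.54  16.  ]
spool near edge [733.28 325.76   0.  ] [790.38 265.96   0.  ]
width mm 29.901554074885983 29.23092919344312 t 6.9167
place False [ 576.   -311.09   20.04]
10.5167 [-0.67 -0.53 -0.92]
```

```bash
python3 - <<'E'
from pp import *
import pickle
o=pickle.load(open("out.pkl","rb"))
pick(o["bush2"][:2],np.pi/2); place([576,-263],np.pi/2)
b=o["blk"]; w=pick(b[:2],b[2]); p=[402,-263]; place(p,yawpick(p,.18))
robot.move_ptp([455,30,330],down(np.pi))
d=robot.get_image("wrist"); pickle.dump(d,open("w2.pkl","wb")); cv2.imwrite("pics/w2.png",d["img"]); print(robot.current_t())
im=d["img"].copy()
R=Rot.from_euler("z",-.075).as_matrix()
for q in ([[-68,-42,16],[68,-42,16],[68,42,16],[-68,42,16]],[[0,-38,16],[0,38,16]]):
    cv2.polylines(im,[np.round(w2p(d,np.array(q)@R.T+[565,260,0])*8).astype(int)],True,(0,255,0),1,cv2.LINE_AA,3)
cv2.imwrite("pics/w2o.png",im)
E
```

```text
width mm 29.45943272312088 29.69326654439504 t 14.0167
place False [ 576.07063706 -263.13956875   20.09615986]
width mm 31.88853362622691 31.861921967555325 t 21.5167
place True [ 402.58726239 -263.63915714   20.23074681]
27.7167
```

View pics/w2o.png

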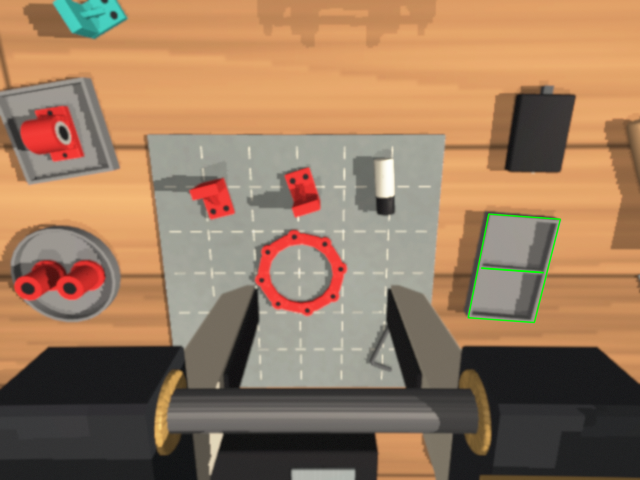

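In this view both bushings stand in the dish at (60,275) and the block stands in the square tray at (52,135). The ring at (300,272) is undisturbed, and the tray outline matches. Now the brackets.

```bash
python3 - <<'E'
from pp import *
import pickle
o=pickle.load(open("out.pkl","rb"))
C=np.array([565,260.]); th=-.075; ex=np.array([np.cos(th),np.sin(th)])
for n,s in (("br1",33),("br2",-33)):
    b=o[n]; r=np.array([np.cos(b[2]),np.sin(b[2])])
    w=pick(b[:2]-16*r,b[2]); bay=C+s*ex
    wp=yawpick(bay,th+np.pi/2); by=b[2]+wp-w
    p=bay-16*np.array([np.cos(by),np.sin(by)]); print(n,w,wp,by,p); place(p,wp)
robot.move_ptp([455,30,330],down(np.pi))
d=robot.get_image("wrist"); pickle.dump(d,open("w3.pkl","wb")); cv2.imwrite("pics/w3.png",d["img"]); print(robot.current_t())
s=robot.get_image("side"); crop(s,(320,250),150,112,2.6,"pics/side3.png")
E
```

```text
width mm 29.703245956872614 30.00885847041133 t 32.6167
br1 0.36043505566264766 1.4957963267948966 -1.6457963267948965 [599.10610631 273.48234075]
place False [599.40188318 273.61415775  20.18132331]
width mm 30.090064422313215 29.921720223065915 t 40.5167
br2 0.220670271709351 1.4957963267948966 1.4957963267948966 [530.89389369 246.51765925]
place True [531.54203972 246.67049032  20.22130237]
46.375
```

View pics/w3.png

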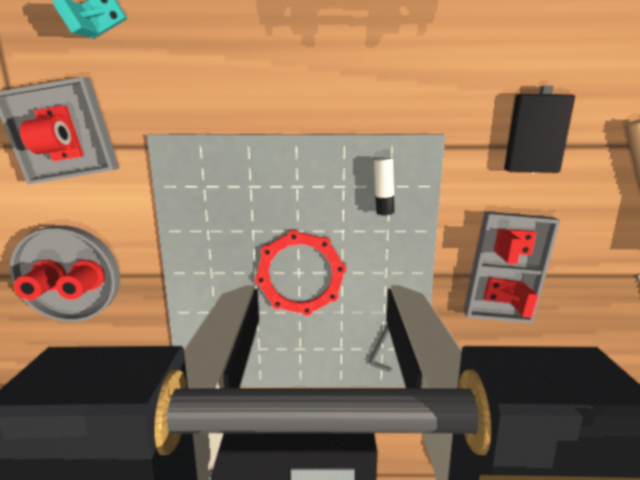

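View pics/side3.png

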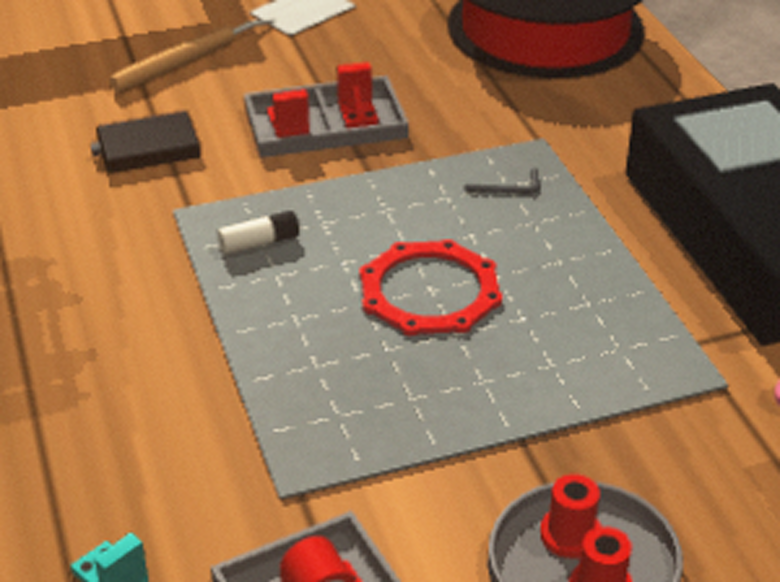

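Both views show one upright bracket in each bay and the ring unmoved. The block and bushings are cut off in the side crop, so I'll check those closer and run a model fit.

```bash
python3 - <<'E'
from fit import *
np.set_printoptions(precision=2,suppress=True)
s=robot.get_image("side"); c=robot.get_image("scene")
a=np.hstack([cv2.resize(i[v-60:v+60,u-80:u+80],None,fx=2.5,fy=2.5,interpolation=cv2.INTER_CUBIC) for i,u,v in((s["img"],340,355),(c["img"],215,320))])
cv2.imwrite("pics/fin.png",a)
for d,n in((s,"side"),(c,"scene")):
    for k,x,y,ys in (("blk",402,-263,[.1,.3]),("brk",598,257,[-1.65]),("brk",532,262,[1.5])): print(n,k,*fit(d,k,x,y,ys))
E
```

```text
side blk [ 404.12 -263.26    0.15] 0.061224489795918366
side brk [597.21 260.54  -1.76] 0.11799163179916318
side brk [532.59 266.32   1.44] 0.15810055865921788
scene blk [ 404.66 -261.08    0.14] 0.09533396494552344
scene brk [597.11 261.73  -1.67] 0.14340305711987128
scene brk [532.55 266.21   1.62] 0.09452201933404941
```

View pics/fin.png

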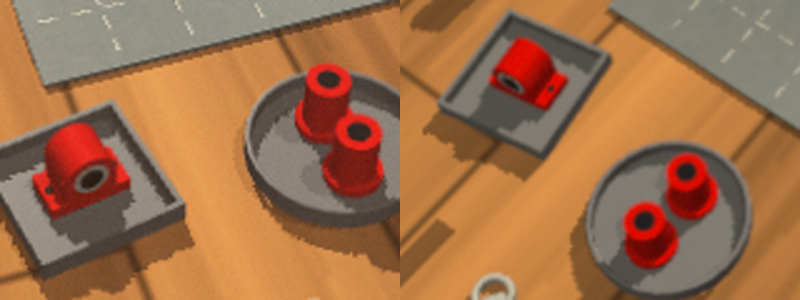

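The block sits flat in the square tray, at (85,180) in the left crop and (528,75) in the right. Both bushings stand upright on the dish floor and well inside the rim, so I'm handing in.

```bash
python3 -c "
from bench import robot
robot.hand_in(); print(robot.current_t())"
```

```text
the job is handed in; nothing more can be done
the job is handed in; nothing more can be done
```

All five red prints are in their trays and released, and the job is handed in; it reported no verdict. The arm had used about 46 s of the 120 s after the last placing.

- **Method:** I found the parts in one overhead wrist picture by fitting the part models to their outlines. I picked each part once, with no retries; grip widths were about 30 mm for bushings and brackets and 32 mm for the block, as expected.
- **Final pictures:** Both bushings stand upright in the round dish, with one upright bracket in each bay. The bearing block is flat near the centre of the square tray. The ring shows no visible movement between the overhead pictures.
- **Numbers:** Fits from the side and scene cameras put the block within about 3 mm of the tray centre. Both brackets are about 32 mm either side of the divider, against the 12–56 mm allowed.
- **Disagreements:** The two cameras differ by about 2 mm in position and up to 0.2 rad in bracket yaw. One bracket shows about 4–6 mm off its intended spot along the tray's width. All of this is well inside the limits.
- **Not measured:** I judged uprightness and the bushings' final positions from the pictures only, and did not measure the ring's position.

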